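Clamp the board, then hold the index plunger out

TASK

I want to turn this circuit board over in the board holder. Slide the blue-gripped jaw along its rails until the board is closed up fully between both jaws, and only then pull the red spring plunger on the end upright all the way out. Finish still holding the plunger fully out, with the frame left level so that I can turn it, and don't disturb the other things on the bench.

Things in the scene. Friction and masses are not known exactly. Their poses are not given: they have to be found in the camera images.
- holder: Board holder, screwed down: grey base 200 (x) by 380 mm (y), two upright end plates 60 mm wide, 10 thick, 185 high, centred at y = +170 and -170 mm. Between them a level aluminium frame, its two rails along y, can turn about the y direction at 125 mm height. Origin: centre of the base on the table; z up; +y runs along the rails to the plunger end. Moves and yaws between runs.
- fixed_stop (a point): Middle of the stop face of the frame's fixed jaw (black, 132 mm wide, at the end away from the plunger), at holder y = -122 mm, 125 mm high. Both jaws have a lip that reaches 4 mm over the board's edge. The black star knob beyond it on the upright is fixed and not used.
- board: Loose green circuit board 138 (holder x) by 120 mm (holder y), 2 mm thick, about 0.16 kg, parts up to 14 mm high. Lies flat on ledges inside the rails, underside 121 mm above the table, and slides freely along holder y. Origin: centre of its underside. Starts 3 to 12 mm short of the fixed jaw; pushed home against it, its origin is at holder y = -62 mm.
- jaw_grip (a point): Point in the upper half of the sliding jaw's blue grip block, 169 mm above the table, on the block's upright centre line. Block 24 by 24 mm (sides along holder x and y), from 145 to 181 mm above the table, on the middle of a 24 mm wide cross bar (top at 145 mm) over the rails. Slides along holder -y to close. Everything on the board is lower than the bar's top.
- jaw (a joint): Travel of the sliding jaw in m: 0 = wide open near the plunger end (grip at holder y = +110 mm), growing as it closes towards holder -y. About 0.100 when the board is pushed home against the fixed jaw and this jaw's face is against the board. Rubs with about 4 N and stays where it is left.
- plunger_knob (a point): Centre of the red knob of the index plunger, 159 mm high; axis level, along holder y. Knob 25 mm diameter, from 11 mm inboard to 9 mm outboard of this point, then a 4 mm thick rim of 30 mm diameter. Seated, it is at holder y = +213 mm, 38 mm out from the upright's outer face (upright's top is 26 mm higher than this point); a 17 mm steel barrel fills the 24 mm next to the upright.
- plunger (a joint): Pull of the plunger in m, along holder +y (straight out from the upright): 0 = steel pin seated in the hole of the frame's index disc; the pin leaves the hole at about 0.009; 0.013 = hard stop, fully out. Spring pull 6 N at 0 rising to 12 N at the stop; it snaps back when let go.
- cradle (a joint): Turn of the frame about the holder's y axis in rad, 0 = level. The seated pin locks it (slight play); with the pin out only a stiff pivot (about 0.4 N m) keeps it where it is.
- multimeter: Loose hand multimeter, blue-green and black, 180 x 85 x 38 mm; leave alone.
- air_duster: Loose blue spray can standing up, 62 mm diameter, 210 mm high; leave alone.
- screwdriver: Loose screwdriver with green handle, 190 mm long, lying; leave alone.
- cooler: Loose processor cooler with black fan, 92 x 92 x 62 mm; leave alone.
- solder_reel: Loose reel, black flanges and a bright winding, 54 mm diameter, 37 mm high, standing on the table near the plunger end; leave alone.
- esd_brush: Loose black brush lying in front of the holder; leave alone.
- memory_module: Loose green memory module 133 x 31 x 4 mm lying behind the holder; leave alone.
Things that resemble listed ones, but are neither listed nor needed, are in the scene too. Leave any brown look-alike of the board alone.

How it is judged:
By the outcome, as a careful person would: the job done as asked, in the order asked, and still so for the second after the job is handed in, while the arm keeps its last pose, push and grip.
It also fails if it takes over 40 s, if anything falls off the work surface, if the arm or the gripper's body presses on something with over 40 N, if the wrist force passes 120 N, or if a joint passes its speed limit or range.

ROBOT

A 6-joint arm with a two-finger parallel gripper is mounted at the origin on the work surface. World frame = base frame: x ahead of the robot, y to its left, z up, the work surface at z = 0. Lengths are in m, angles in rad, forces in N, time in s.
With the tool pointing down it reaches from about 0.25 to 0.775 m from the base axis. Payload 4 kg.
Tool frame: the origin (TCP) lies midway between the tips of the shut fingers; the grasp point (between the pads) lies 19 mm behind it; z points along the fingers, y is the direction in which the jaws open and shut (so a half turn about z gives the same grasp; the last joint's range is limited). The gripper opens to 85 mm and grips with 20 to 120 N. Pads are 22 mm wide; open, the fingers measure 114 mm over their backs; the gripper's body (76 mm by 85 mm) begins 54 mm behind the grasp point. The pads swing forward as they close: fully open they stand 13 mm farther back than shut.
Start: joints at [-1.366, 0.087, 1.371, -0, 1.684, -0.103], TCP at [0.167, -0.524, 0.231] pointing down, gripper open.
Joint ranges: [-3.1, 3.1], [-0.76, 2.03], [0.27, 2.55], [-1.08, 4.22], [0.17, 2.65], [-2.57, 2.57]. Speed limits (rad/s): [2.79, 2.79, 3.14, 3.14, 3.14, 3.14].

INTERFACE

Orientations are given as [roll, pitch, yaw] about the fixed x, y, z axes, in that order (R = Rz(yaw) Ry(pitch) Rx(roll)).
In Python, from rig import bot gives the robot as it stands.
- The arm moves only by the tool apply_moves, never from a script. Its argument "steps" is a list of rows, each a list of 5 numbers: the shift along the tool's x, y, z in cm, then the turn about the tool's z in degrees, then the finger opening in cm, from 0 to 8.54. In form: [[tx, ty, tz, turn, gripper], ...]. A call has 1 to 8 rows; each row is the pose to reach, as a shift and turn from the pose commanded when the call began, along the tool's axes at that moment; what a row does not reach only later rows make up. A row lasts 1/10 s, in which the tool goes at most 50 mm and 8.59 degrees, less where a joint would pass 70% of its speed; a pose out of reach is approached as far as the arm can. A call with a gripper value outside its range is refused whole. The fingers move at their own pace and stop on an object; "grip_force" is the grip in N (left out, the last holds). Time passes only in rows, so rows that repeat a pose let the fingers close. It gives the time, the measured TCP pose, the force and the opening at its end, in the units of the state.
- bot.read_state(): the state, without advancing time (a new reading comes with each control period).
- bot.get_image(name): name is "side" or "top" or "wrist"; returns the picture (420x560x3 uint8, red, green, blue); there is no depth.
- bot.camera_params(name): a dict with "camera_matrix" (3x3 intrinsics, pixels), "xyz" and "orientation" of the camera in the world. Camera axes: x right, y up, looking along -z (the intrinsics and any distortion apply to the point x, -y, -z); pixel columns grow to the right and rows downward; lengths in m; the calibration is good to about 2 mm. A picture is of the moment at which its call begins: read the wrist's pose just before it. camera_params takes no time and is no camera call; for the wrist camera it gives the pose at the moment of the call.
- bot.hand_in(): hands the job in, once; it reports no verdict.
The state is a dict: "time_s": time; "qpos": joint angles; "dq": joint speeds; "joint_efforts": joint torques, N m; "tool_pos": TCP position; "tool_rot": TCP orientation; "ft_force": force on the tool from outside, world axes, zero at the start; "ft_torque": the same for the moment, N m; "grip_width": finger opening in m.
Only numpy, scipy, OpenCV 4.12 (cv2) and the standard library are available. Lean on these libraries where they do the work, as an engineer would, in place of code of your own. Each camera call takes 0.05 s, during which the arm holds its last target.

## Working session

There is one attempt and no reset: what is moved stays moved. The work goes in short steps, Python scripts to look and compute and a tool call to move; the robot and the scene stay as the last step left them, time stands still between calls to the robot, and variables do not carry over. Pictures are saved under pics/ and viewed, and the job is handed in when it is done.

Besides the shell and the picture viewer there is one more tool, called after ">>>" as name([rows], argument=value, ...), one row to a line, values as JSON. apply_moves: Moves the arm, as the interface text tells. Its arguments: {"type":"object","properties":{"steps":{"type":"array"},"grip_force":{"type":"number"}},"required":["steps"]}

```bash
ls; mkdir -p pics; python3 - <<'E'
from rig import bot
import cv2
s=bot.read_state();print(s)
for n in ["side","top","wrist"]:
    print(n,bot.camera_params(n))
    cv2.imwrite(f"pics/{n}0.png",bot.get_image(n)[:,:,::-1])
E
```

```text
pics
{'time_s': 0.0, 'qpos': array([-1.36612064e+00,  8.80047926e-02,  1.37227517e+00,  2.51161369e-05,
        1.68361434e+00, -1.03088565e-01]), 'dq': array([ 0.00031207,  0.00090533, -0.00070609, -0.00093862,  0.00077188,
        0.00059555]), 'joint_efforts': array([-3.33725011e-04, -3.51876676e+01, -3.13269067e+01, -7.02360990e-05,
        1.09602133e-02,  2.89168906e-05]), 'tool_pos': array([ 0.16651724, -0.52365859,  0.23010131]), 'tool_rot': array([-3.13930580e+00, -2.61683551e-04,  3.07766747e-01]), 'ft_force': array([ 0.22260654,  0.10519805, -0.01920333]), 'ft_torque': array([-0.01735152,  0.00188374, -0.06872691]), 'grip_width': 0.0857289899812632}
side {'camera_matrix': array([[451.15931669,   0.        , 285.10863244],
       [  0.        , 451.15931669, 209.72998471],
       [  0.        ,   0.        ,   1.        ]]), 'xyz': array([ 0.06888432, -0.99862625,  1.22743744]), 'orientation': array([ 0.7606572 , -0.00265699, -0.33397703])}
top {'camera_matrix': array([[427.74119103,   0.        , 278.40817805],
       [  0.        , 427.74119103, 203.70087484],
       [  0.        ,   0.        ,   1.        ]]), 'xyz': array([0.1793314 , 0.02221505, 1.41330289]), 'orientation': array([ 0.20877225,  0.00241701, -1.65175114])}
wrist {'camera_matrix': array([[331.14345162,   0.        , 277.11461516],
       [  0.        , 331.14345162, 212.5455002 ],
       [  0.        ,   0.        ,   1.        ]]), 'xyz': array([ 0.24561755, -0.49926945,  0.37395845]), 'orientation': array([-0.32905512,  0.00176597, -1.263082  ])}
```

View pics/side0.png

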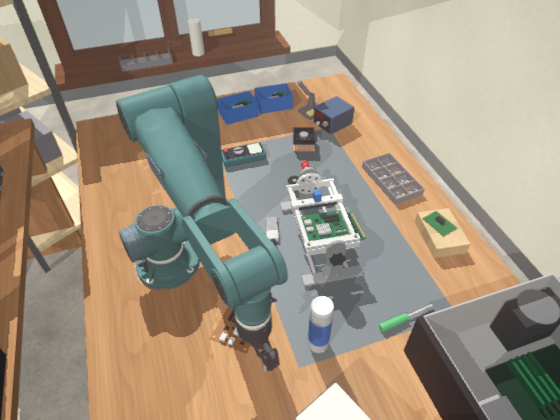

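View pics/top0.png

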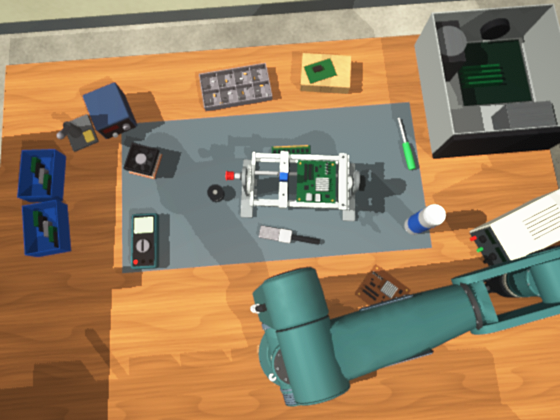

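View pics/wrist0.png

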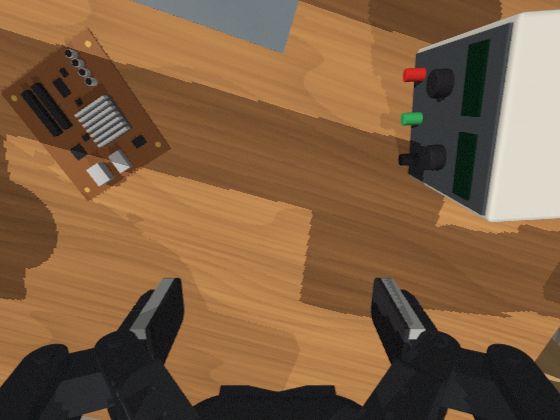

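```bash
cat > h.py <<'E'
import numpy as np, cv2
from scipy.spatial.transform import Rotation as R
from rig import bot
def proj(P,c):
    M=R.from_euler('xyz',c['orientation']).as_matrix()
    q=(np.atleast_2d(P)-c['xyz'])@M
    q=q*[1,-1,-1]; u=q@c['camera_matrix'].T
    return u[:,:2]/u[:,2:]
def back(uv,z,c):
    M=R.from_euler('xyz',c['orientation']).as_matrix()
    d=np.linalg.inv(c['camera_matrix'])@[uv[0],uv[1],1]; d=M@(d*[1,-1,-1])
    return c['xyz']+d*(z-c['xyz'][2])/d[2]
def hold(p,pts):
    x,y,a=p; c,s=np.cos(a),np.sin(a); pts=np.atleast_2d(pts)
    return np.c_[x+c*pts[:,0]-s*pts[:,1], y+s*pts[:,0]+c*pts[:,1], pts[:,2]]
E
python3 - <<'E'
import cv2
t=cv2.imread('pics/top0.png')[130:230,200:380]
cv2.imwrite('pics/topz.png',cv2.resize(t,None,fx=4.4,fy=4.4,interpolation=cv2.INTER_CUBIC))
t=cv2.imread('pics/side0.png')[150:300,260:390]
cv2.imwrite('pics/sidez.png',cv2.resize(t,None,fx=4,fy=4,interpolation=cv2.INTER_CUBIC))
E
```

```text
(no output)
```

View pics/topz.png

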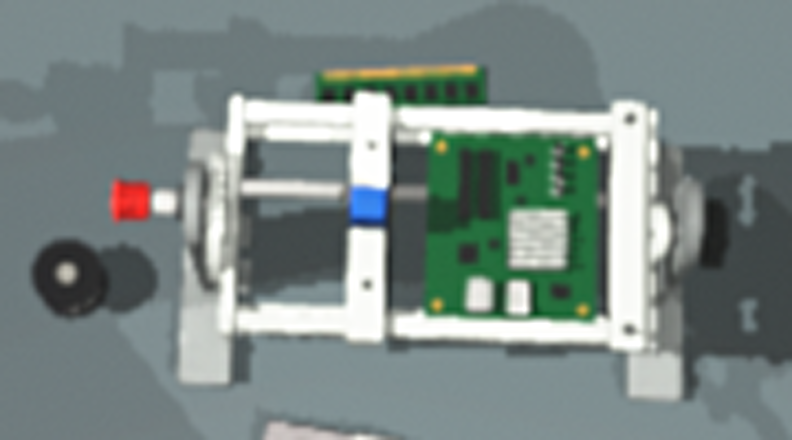

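View pics/sidez.png

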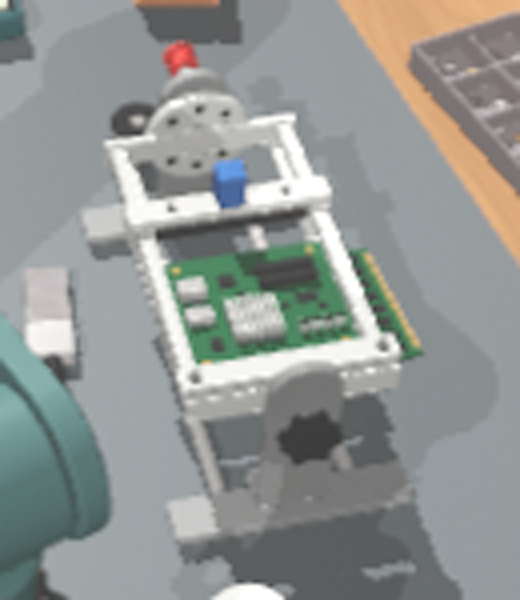

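```bash
python3 - <<'E'
from h import *
c=bot.camera_params('top'); s=bot.camera_params('side')
f=lambda x,y:(200+(x+.5)/4.4-.5,130+(y+.5)/4.4-.5)
g=lambda x,y:(260+(x+.5)/4-.5,150+(y+.5)/4-.5)
for n,p,z in [('knob',(131,201),.159+.006),('block top',(370,201),.181),('railT1',(240,100),.135),('railT2',(610,106),.135),('railB1',(240,332),.135),('railB2',(610,346),.135),('foot1',(180,383),.01),('foot2',(683,397),.01),('board TL',(431,135),.123),('board TR',(600,138),.123),('board BL',(426,315),.123),('board BR',(597,319),.123)]:
    print(n,back(f(*p),z,c).round(4))
print('side')
for n,p,z in [('knob',(181,57),.159),('block top',(231,168),.181),('boardBL',(197,362),.123),('board BR',(375,332),.123),('TR',(320,245),.123),('TL',(172,265),.123)]:
    print(n,back(g(*p),z,s).round(4))
E
```

```text
knob [0.5428 0.1446 0.165 ]
block top [ 0.5249 -0.0187  0.181 ]
railT1 [0.6198 0.0659 0.135 ]
railT2 [ 0.5938 -0.1963  0.135 ]
railB1 [0.4513 0.0775 0.135 ]
railB2 [ 0.4206 -0.1772  0.135 ]
foot1 [0.4422 0.131  0.01  ]
foot2 [ 0.4006 -0.2473  0.01  ]
board TL [ 0.5865 -0.0683  0.123 ]
board TR [ 0.5744 -0.1886  0.123 ]
board BL [ 0.4554 -0.0529  0.123 ]
board BR [ 0.4428 -0.1721  0.123 ]
side
knob [0.5477 0.1543 0.159 ]
block top [ 0.5269 -0.015   0.181 ]
boardBL [ 0.4439 -0.157   0.123 ]
board BR [ 0.591  -0.1745  0.123 ]
TR [ 0.5883 -0.0714  0.123 ]
TL [ 0.4622 -0.0523  0.123 ]
```

>>> apply_moves([
  [0,0,-5,0,8.5],
  [0,0,-10,-8,8.5],
  [4,-3,-12,-16,8.5],
  [8,-6,-12,-24,8.5],
  [12,-9.5,-12,-32,8.5],
  [16,-13,-12,-40,8.5],
  [20,-16,-12,-48,8.5],
  [24,-19.5,-12,-56,8.5],
])

```text
time_s: 0.95
tool_pos: [0.3301, -0.2748, 0.351]
tool_rot: [3.141, -0.0, 1.29]
ft_force: [0.4, -1.0, 0.4]
grip_width: 0.085
```

>>> apply_moves([
  [4.5,1.3,0,-5,8.5],
  [9,2.6,0,-10,8.5],
  [13.5,4,0,-10,8.5],
  [18,5.4,0,-10,8.5],
  [22.5,6.8,0,-10,8.5],
  [27,8.2,0,-10,8.5],
  [31,9.4,0,-10,8.5],
  [34.5,10.4,0,-10,8.5],
])

```text
time_s: 1.75
tool_pos: [0.5271, 0.0273, 0.3506]
tool_rot: [-3.141, 0.0, 1.461]
ft_force: [0.3, -0.9, 0.4]
grip_width: 0.0848
```

```bash
python3 - <<'E'
from h import *
bot.get_image('side')
s=bot.read_state();print(s['tool_pos'],s['tool_rot'],s['qpos'],s['time_s'])
c=bot.camera_params('wrist');print(c)
im=bot.get_image('wrist');np.save('c1.npy',c,allow_pickle=True);cv2.imwrite('pics/w1.png',im[:,:,::-1])
E
```

```text
[0.5290733  0.03133269 0.34945224] [-3.14056662 -0.00436604  1.4663534 ] [-0.05056525  0.0501553   1.17772396  0.00468921  1.91449933  0.05545385] 1.8
{'camera_matrix': array([[331.14345162,   0.        , 277.11461516],
       [  0.        , 331.14345162, 212.5455002 ],
       [  0.        ,   0.        ,   1.        ]]), 'xyz': array([0.53733174, 0.11315086, 0.49351933]), 'orientation': array([-0.32544866,  0.00046762, -0.10451933])}
```

View pics/w1.png

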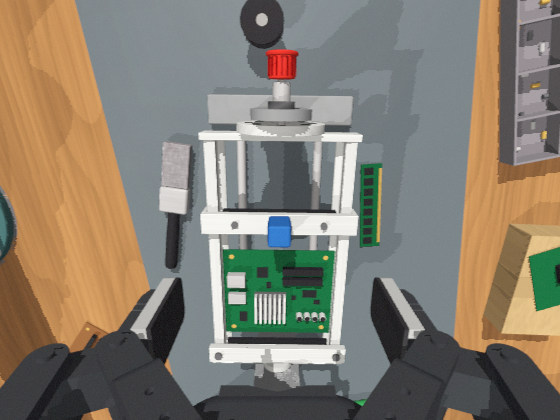

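```bash
python3 - <<'E'
import cv2
t=cv2.imread('pics/w1.png')
cv2.imwrite('pics/w1a.png',cv2.resize(t[30:260,190:370],None,fx=2.6,fy=2.6,interpolation=cv2.INTER_CUBIC))
cv2.imwrite('pics/w1b.png',cv2.resize(t[200:380,190:370],None,fx=3.3,fy=3.3,interpolation=cv2.INTER_CUBIC))
E
```

```text
(no output)
```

View pics/w1a.png

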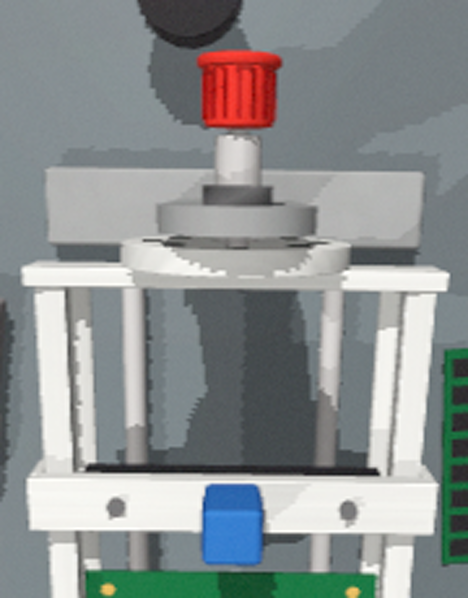

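View pics/w1b.png

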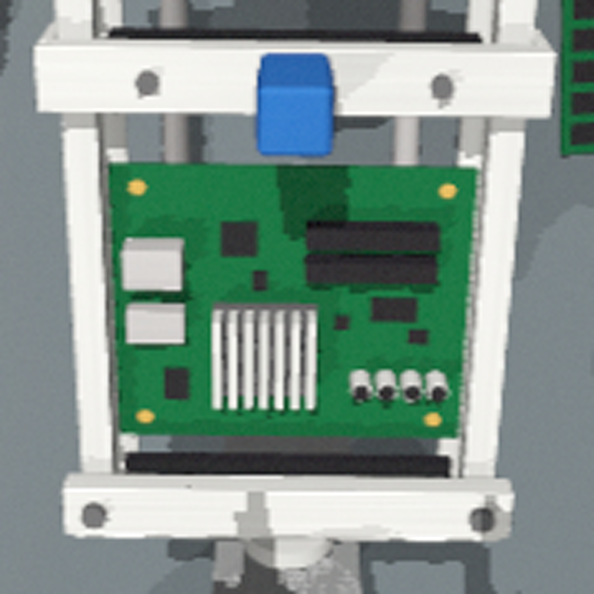

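```bash
cat > fit.py <<'E'
from h import *
from scipy.optimize import least_squares
c=np.load('c1.npy',allow_pickle=True).item()
t=lambda x,y:(200+(x+.5)/4.4-.5,130+(y+.5)/4.4-.5)
A=lambda x,y:(190+(x+.5)/2.6-.5,30+(y+.5)/2.6-.5)
B=lambda x,y:(190+(x+.5)/3.3-.5,200+(y+.5)/3.3-.5)
uv=np.array([B(259,155),B(331,155),B(266,56),B(325,56),B(110,164),B(478,168),B(460,438),B(121,433),A(240,52),A(240,128),A(47,170),A(422,172)])
def model(p):
    x,y,a,g,b,h=p
    return hold((x,y,a),[[-.012,g-.012,.181],[.012,g-.012,.181],[-.012,g+.012,.145],[.012,g+.012,.145],
     [-.069,b+.06,.123],[.069,b+.06,.123],[.069,b-.06,.123],[-.069,b-.06,.123],[0,.226,.174],[0,.202,.1465],[-.1,.19,h],[.1,.19,h]])
r=lambda p:(proj(model(p),c)-uv).ravel()
s=least_squares(r,[.522,-.062,-.108,.045,-.055,.01],loss='soft_l1')
print(s.x.round(4)); print(r(s.x).reshape(-1,2).round(1))
x,y,a,g,b,h=s.x
print('grip',hold(s.x[:3],[[0,g,.169]]),'knob',hold(s.x[:3],[[0,.213,.159]]))
ct=bot.camera_params('top')
q=proj(hold(s.x[:3],[[0,.213,.165],[0,g,.181]]),ct);print('top pred',q,'obs',t(131,201),t(370,201))
E
python3 fit.py
```

```text
[ 0.52   -0.069  -0.1154  0.0506 -0.0507  0.0065]
[[-0.4  1.5]
 [ 1.   1.7]
 [-1.6 -1.8]
 [ 2.1 -1.6]
 [-0.4  0.2]
 [ 0.4  0.1]
 [-0.1 -0.4]
 [-0.   0.1]
 [ 0.1 -0.9]
 [-0.7  1.3]
 [ 0.1 -0.5]
 [ 0.1  0.4]]
grip [[ 0.52581084 -0.01875066  0.169     ]] knob [[0.54451038 0.14259046 0.159     ]]
top pred [[230.01963096 174.71271434]
 [283.69444245 175.01634845]] obs (229.38636363636363, 175.29545454545453) (283.70454545454544, 175.29545454545453)
```

>>> apply_moves([
  [-3,0,3,0.3,8.5],
  [-5.6,-0.1,6.5,0.3,8.5],
  [-5.6,-0.1,10,0.3,8.5],
  [-5.6,-0.1,10,0.3,8.5],
  [-5.6,-0.1,10,0.3,8.5],
  [-5.6,-0.1,10,0.3,8.5],
])

```text
time_s: 2.45
tool_pos: [0.5203, -0.0306, 0.2543]
tool_rot: [3.137, 0.0, 1.455]
ft_force: [0.5, -0.5, 1.0]
grip_width: 0.0851
```

```bash
python3 - <<'E'
from h import *
s=bot.read_state();print(s['tool_pos'],s['tool_rot'],s['ft_force'],s['time_s'])
c=bot.camera_params('wrist')
im=bot.get_image('wrist');np.save('c2.npy',c,allow_pickle=True);cv2.imwrite('pics/w2.png',im[:,:,::-1])
E
```

```text
[ 0.52032859 -0.03061176  0.2543478 ] [3.13665387e+00 2.97807190e-04 1.45471139e+00] [ 0.51515772 -0.54021369  0.96408671] 2.45
```

View pics/w2.png

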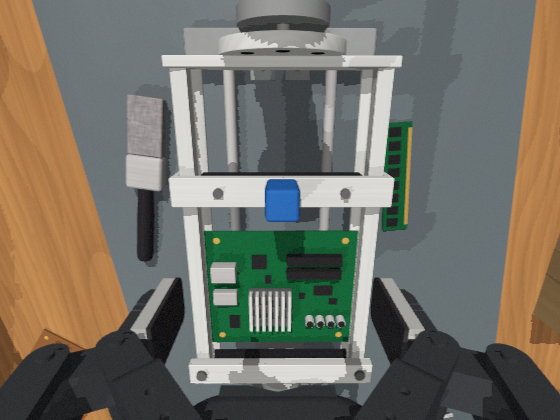

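```bash
python3 - <<'E'
from h import *
c=np.load('c2.npy',allow_pickle=True).item()
p=(.52,-.069,-.1154);g=.0506
print(proj(hold(p,[[-.012,g-.012,.181],[.012,g-.012,.181],[-.012,g+.012,.181],[.012,g+.012,.181],[-.012,g+.012,.145],[.012,g+.012,.145]]),c).round(1))
s=bot.read_state()
print(s['tool_pos'],proj([s['tool_pos']+[0,0,-.0]],c))
M=R.from_euler('xyz',s['tool_rot']).as_matrix()
print((hold(p,[[0,g,.150]])-s['tool_pos'])@M)
t=cv2.imread('pics/w2.png');cv2.imwrite('pics/w2a.png',cv2.resize(t[160:260,160:400],None,fx=3.3,fy=3.3,interpolation=cv2.INTER_CUBIC))
E
```

```text
[[265.8 223.5]
 [300.  223.4]
 [265.4 190.3]
 [300.8 190.3]
 [266.7 178.3]
 [297.4 178.2]]
[ 0.52049861 -0.03053704  0.25460498] [[278.21611046 277.38866773]]
[[0.01237713 0.00334213 0.10462062]]
```

View pics/w2a.png

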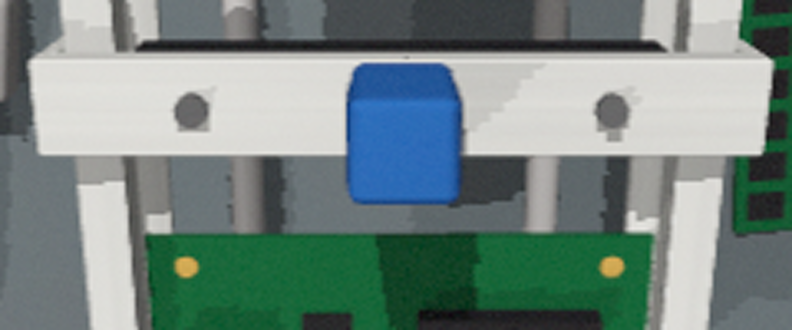

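>>> apply_moves([
  [1.3,0.3,3,0,8.5],
  [1.3,0.3,6,0,8.5],
  [1.3,0.3,8,0,8.5],
  [1.3,0.3,8,0,8.5],
  [1.3,0.3,8,0,8.5],
])

```text
time_s: 3.0
tool_pos: [0.5248, -0.0178, 0.1734]
tool_rot: [3.139, 0.0, 1.455]
ft_force: [-0.3, 0.1, 0.7]
grip_width: 0.0852
```

```bash
cat > st.py <<'E'
from h import *
s=bot.read_state();print(s['tool_pos'].round(4),s['tool_rot'].round(4),s['ft_force'].round(1),s['ft_torque'].round(2),s['grip_width'],s['time_s'])
p=(.52,-.069,-.1154)
M=R.from_euler('xyz',s['tool_rot']).as_matrix()
for n,P in [('grip',[-.0007,.0518,.150]),('knob',[0,.211,.140])]:
    print(n,((hold(p,[P])-s['tool_pos'])@M).round(4))
c,si=np.cos(p[2]),np.sin(p[2]);d=s['tool_pos']-[p[0],p[1],0];print('holder frame',(c*d[0]+si*d[1]).round(4),(-si*d[0]+c*d[1]).round(4))
E
python3 st.py
```

```text
[ 0.5248 -0.0178  0.1734] [3.1386e+00 2.0000e-04 1.4550e+00] [-0.3  0.1  0.7] [-0.02 -0.01 -0.01] 0.0851741794516247 3.0
grip [[0.0004 0.0004 0.0234]]
knob [[0.1596 0.001  0.0333]]
holder frame -0.0011 0.0514
```

Good alignment. Descend and grip the block.

>>> apply_moves([
  [0,0,2.3,0,8.5],
  [0,0,2.3,0,6],
  [0,0,2.3,0,4],
  [0,0,2.3,0,3],
  [0,0,2.3,0,2],
  [0,0,2.3,0,1.5],
  [0,0,2.3,0,1.5],
  [0,0,2.3,0,1.5],
], grip_force=40)

```text
time_s: 3.8
tool_pos: [0.5254, -0.0182, 0.1502]
tool_rot: [3.136, 0.0, 1.454]
ft_force: [3.1, 0.3, 5.7]
grip_width: 0.0234
```

```bash
python3 st.py; python3 - <<'E'
from h import *
cv2.imwrite('pics/w3.png',bot.get_image('wrist')[:,:,::-1])
E
```

```text
[ 0.5254 -0.0182  0.1502] [3.1364e+00 1.0000e-04 1.4544e+00] [3.1 0.3 5.7] [-0.05 -0.7  -0.06] 0.023438310457224488 3.8
grip [[ 0.0007 -0.0002  0.0002]]
knob [[0.1599 0.0003 0.0102]]
holder frame -0.0005 0.0511
```

View pics/w3.png

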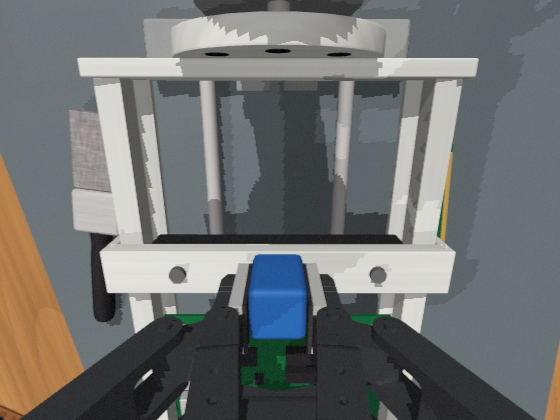

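>>> apply_moves([
  [-0.6,0,0,0,1.5],
  [-1.2,0,0,0,1.5],
  [-1.8,0,0,0,1.5],
  [-2.4,0,0,0,1.5],
  [-2.8,0,0,0,1.5],
  [-3.2,0,0,0,1.5],
  [-3.5,0,0,0,1.5],
  [-3.5,0,0,0,1.5],
])

```text
time_s: 4.65
tool_pos: [0.5214, -0.0518, 0.1502]
tool_rot: [3.136, -0.002, 1.455]
ft_force: [4.0, 3.7, 5.4]
grip_width: 0.0237
```

```bash
python3 st.py
```

```text
[ 0.5214 -0.0518  0.1502] [ 3.1364e+00 -2.3000e-03  1.4548e+00] [4.  3.7 5.4] [ 0.3  -0.71 -0.07] 0.023728523694937137 4.65
grip [[ 0.0346 -0.0002  0.0003]]
knob [[0.1938 0.0004 0.0106]]
holder frame -0.0006 0.0172
```

>>> apply_moves([
  [-0.2,0,0,0,1.5],
  [-0.4,0,0,0,1.5],
  [-0.5,0,0,0,1.5],
  [-0.5,0,0,0,1.5],
])

```text
time_s: 5.05
tool_pos: [0.5209, -0.0563, 0.1502]
tool_rot: [3.136, -0.003, 1.455]
ft_force: [3.0, 4.4, 5.7]
grip_width: 0.0233
```

```bash
python3 st.py
```

```text
[ 0.5209 -0.0563  0.1502] [ 3.1364e+00 -3.0000e-03  1.4552e+00] [3.  4.4 5.7] [ 0.42 -0.69 -0.12] 0.02332755738802781 5.05
grip [[ 0.0391 -0.0001  0.0003]]
knob [[0.1983 0.0005 0.0108]]
holder frame -0.0006 0.0127
```

>>> apply_moves([
  [-0.1,0,0,0,1.5],
  [-0.2,0,0,0,1.5],
  [-0.3,0,0,0,1.5],
  [-0.3,0,0,0,1.5],
])

```text
time_s: 5.45
tool_pos: [0.5207, -0.0583, 0.1502]
tool_rot: [3.136, -0.005, 1.456]
ft_force: [5.3, 6.8, 6.4]
grip_width: 0.0235
```

```bash
python3 st.py
```

```text
[ 0.5207 -0.0583  0.1502] [ 3.1364 -0.005   1.4556] [5.3 6.8 6.4] [ 0.76 -0.77 -0.15] 0.02352149912126582 5.45
grip [[ 0.0411 -0.0001  0.0004]]
knob [[0.2002 0.0006 0.0112]]
holder frame -0.0006 0.0107
```

>>> apply_moves([
  [-0.1,0,0,0,1.5],
  [-0.2,0,0,0,1.5],
  [-0.3,0,0,0,1.5],
  [-0.3,0,0,0,1.5],
])

```text
time_s: 5.85
tool_pos: [0.5206, -0.0584, 0.1502]
tool_rot: [3.136, -0.011, 1.457]
ft_force: [5.5, 14.6, 6.3]
grip_width: 0.0234
```

```bash
python3 st.py
```

```text
[ 0.5206 -0.0584  0.1502] [ 3.1363 -0.0108  1.4569] [ 5.5 14.6  6.3] [ 1.71 -0.86 -0.34] 0.023374791365479358 5.85
grip [[ 0.0412 -0.      0.0006]]
knob [[0.2002 0.0008 0.0123]]
holder frame -0.0006 0.0106
```

>>> apply_moves([
  [-0.15,0,0,0,1.5],
  [-0.3,0,0,0,1.5],
  [-0.3,0,0,0,1.5],
])

```text
time_s: 6.15
tool_pos: [0.5206, -0.0585, 0.1502]
tool_rot: [3.136, -0.017, 1.459]
ft_force: [7.2, 21.7, 5.6]
grip_width: 0.0234
```

```bash
python3 st.py; python3 - <<'E'
from h import *
c=bot.camera_params('side');np.save('cs.npy',c)
cv2.imwrite('pics/s4.png',cv2.resize(bot.get_image('side')[150:300,260:390,::-1],None,fx=4,fy=4,interpolation=cv2.INTER_CUBIC))
E
```

```text
[ 0.5206 -0.0585  0.1502] [ 3.1363 -0.0166  1.4588] [ 7.2 21.7  5.6] [ 2.83 -1.06 -0.25] 0.023357599888455035 6.15
grip [[0.0413 0.     0.0008]]
knob [[0.2003 0.0012 0.0135]]
holder frame -0.0006 0.0105
```

View pics/s4.png

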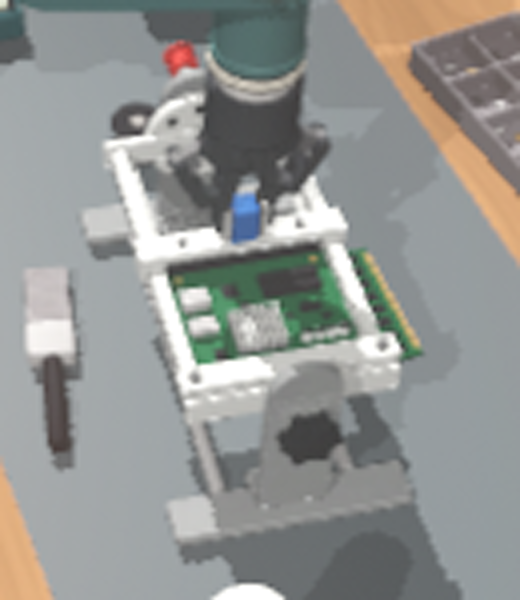

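>>> apply_moves([
  [0.35,0,0,0,1.5],
  [0.7,0,0,0,1.5],
  [0.7,0,0,0,1.5],
])

```text
time_s: 6.5
tool_pos: [0.5207, -0.0583, 0.1502]
tool_rot: [3.136, -0.002, 1.456]
ft_force: [3.1, 2.1, 5.7]
grip_width: 0.0234
```

```bash
python3 st.py
```

```text
[ 0.5207 -0.0583  0.1502] [ 3.1364e+00 -2.2000e-03  1.4560e+00] [3.1 2.1 5.7] [ 0.71 -0.79  0.06] 0.023401425094827715 6.5
grip [[ 0.0411 -0.0001  0.0003]]
knob [[0.2003 0.0006 0.0106]]
holder frame -0.0006 0.0107
```

>>> apply_moves([
  [0,0,0,0,4],
  [0,0,0,0,7],
  [0,0,-0.3,0,8.5],
  [0,0,-3,0,8.5],
  [0,0,-7,0,8.5],
  [0,0,-10,0,8.5],
  [4,0,-10,0,8.5],
  [8,0,-10,0,8.5],
])

```text
time_s: 7.3
tool_pos: [0.5284, 0.0195, 0.2497]
tool_rot: [3.14, 0.0, 1.451]
ft_force: [1.1, 0.8, -0.3]
grip_width: 0.085
```

>>> apply_moves([
  [0,0,0,0,8.5],
  [0,0,0,0,8.5],
])

```text
time_s: 7.5
tool_pos: [0.5277, 0.0202, 0.2477]
tool_rot: [-3.14, 0.001, 1.456]
ft_force: [0.3, -0.9, 0.0]
grip_width: 0.085
```

```bash
python3 st.py; python3 - <<'E'
from h import *
c=bot.camera_params('wrist');np.save('c5.npy',c)
cv2.imwrite('pics/w5.png',bot.get_image('wrist')[:,:,::-1])
E
```

```text
[0.5277 0.0202 0.2477] [-3.1400e+00  9.0000e-04  1.4561e+00] [ 0.3 -0.9  0. ] [ 0.06 -0.04 -0.01] 0.08497692755871875 7.5
grip [[-0.0376  0.0021  0.0978]]
knob [[0.1216 0.0029 0.1076]]
holder frame -0.0027 0.0895
```

View pics/w5.png

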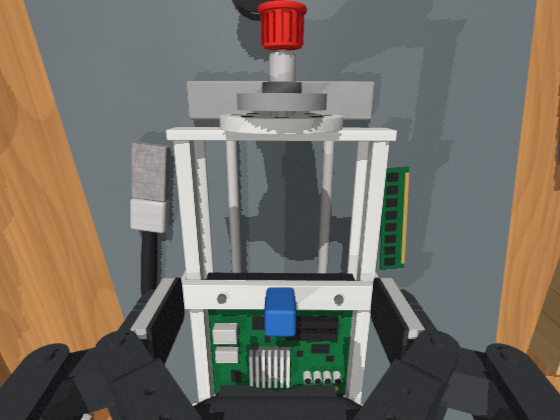

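```bash
python3 - <<'E'
from h import *
c=np.load('c5.npy',allow_pickle=True).item()
p=(.52,-.069,-.1154)
for k in (.211,.213):
  print(k,proj(hold(p,[[0,k+.013,.174],[0,k-.011,.1465],[-.0125,k-.011,.159],[.0125,k-.011,.159]]),c).round(1).tolist())
g=.0107
print(proj(hold(p,[[-.012,g-.012,.181],[.012,g-.012,.181]]),c).round(1))
t=cv2.imread('pics/w5.png');cv2.imwrite('pics/w5a.png',cv2.resize(t[0:140,200:370],None,fx=4,fy=4,interpolation=cv2.INTER_CUBIC))
cv2.imwrite('pics/w5b.png',cv2.resize(t[260:400,180:390],None,fx=3.8,fy=3.8,interpolation=cv2.INTER_CUBIC))
E
```

```text
0.211 [[282.7, 3.3], [281.9, 55.6], [262.5, 53.2], [301.8, 53.2]]
0.213 [[282.8, -0.7], [281.9, 52.3], [262.5, 49.7], [301.9, 49.7]]
[[265.5 337.1]
 [296.7 337.1]]
```

View pics/w5a.png

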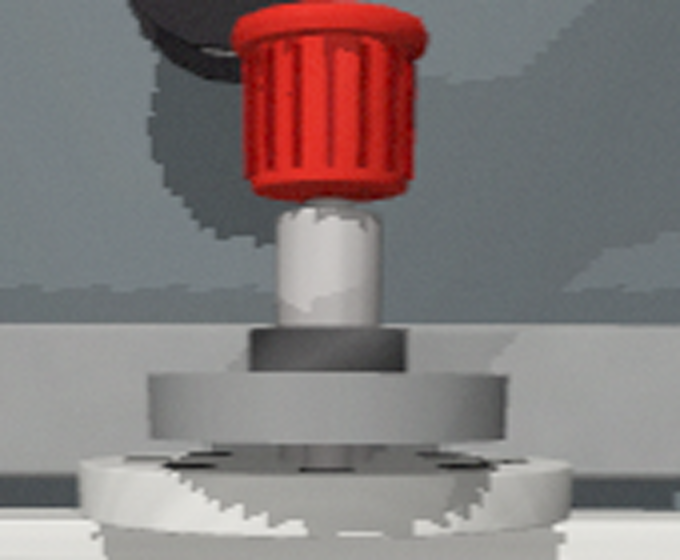

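View pics/w5b.png

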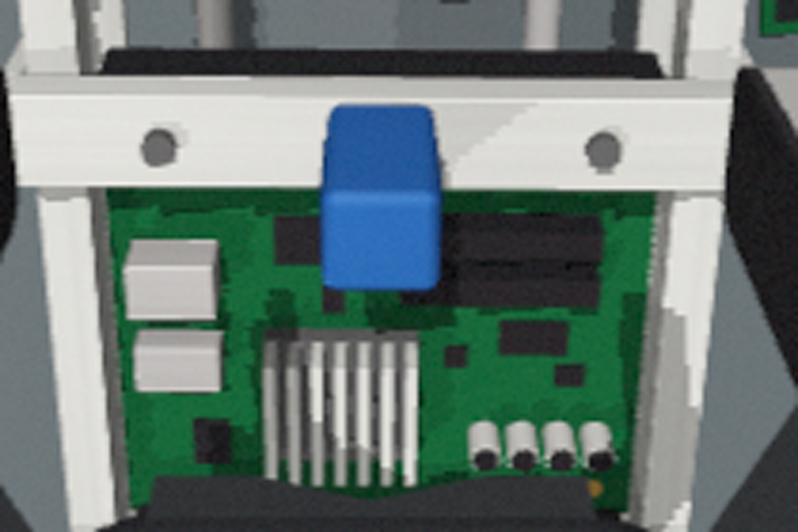

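>>> apply_moves([
  [4,0.3,0,0,8.5],
  [8,0.3,0,0,8.5],
  [12,0.3,0,0,8.5],
  [12,0.3,2,0,8.5],
  [12,0.3,4,0,8.5],
  [12,0.3,4,0,8.5],
  [12,0.3,4,0,8.5],
])

```text
time_s: 8.25
tool_pos: [0.5449, 0.1375, 0.2079]
tool_rot: [-3.14, 0.001, 1.453]
ft_force: [-0.5, 0.3, 0.4]
grip_width: 0.0849
```

```bash
python3 st.py; python3 - <<'E'
from h import *
c=bot.camera_params('wrist');np.save('c6.npy',c)
cv2.imwrite('pics/w6.png',bot.get_image('wrist')[:,:,::-1])
p=(.52,-.069,-.1154);k=.213
print(proj(hold(p,[[0,k+.013,.174],[-.0125,k-.011,.159],[.0125,k-.011,.159],[0,k-.011,.1715],[0,k+.009,.1715],[0,.175,.185]]),c).round(1).tolist())
E
```

```text
[0.5449 0.1375 0.2079] [-3.1402e+00  8.0000e-04  1.4528e+00] [-0.5  0.3  0.4] [-0.   -0.    0.09] 0.08487812907892607 8.25
grip [[-0.1561 -0.0012  0.0581]]
knob [[ 0.0031 -0.0009  0.0679]]
holder frame 0.001 0.208
[[276.1, 219.2], [256.7, 246.5], [295.9, 246.4], [276.2, 255.2], [276.1, 224.2], [276.3, 306.9]]
```

View pics/w6.png

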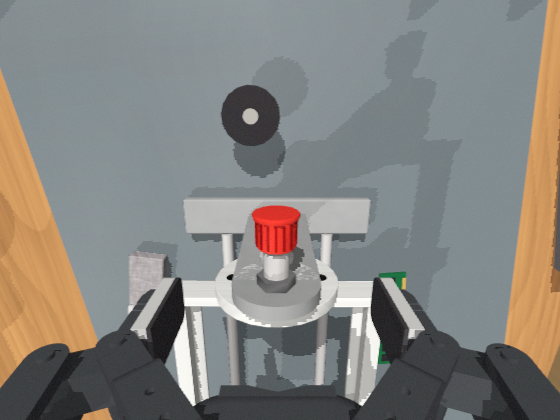

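>>> apply_moves([
  [0.2,-0.1,2,0,8.5],
  [0.2,-0.1,4,0,8.5],
  [0.2,-0.1,6,0,8.5],
  [0.2,-0.1,6.7,0,8.5],
  [0.2,-0.1,6.7,0,8.5],
  [0.2,-0.1,6.7,0,8.5],
])

```text
time_s: 8.9
tool_pos: [0.5452, 0.1406, 0.1429]
tool_rot: [3.139, -0.001, 1.454]
ft_force: [-0.7, -1.4, 0.3]
grip_width: 0.0851
```

```bash
python3 st.py
```

```text
[0.5452 0.1406 0.1429] [ 3.1391e+00 -6.0000e-04  1.4540e+00] [-0.7 -1.4  0.3] [ 0.07 -0.05 -0.06] 0.08507856684617733 8.9
grip [[-0.1593 -0.0013 -0.0072]]
knob [[-0.0001 -0.0009  0.0029]]
holder frame 0.0009 0.2111
```

>>> apply_moves([
  [-0.1,0,0.3,0,8.5],
  [-0.1,0,0.3,0,6],
  [-0.1,0,0.3,0,4],
  [-0.1,0,0.3,0,3],
  [-0.1,0,0.3,0,2],
  [-0.1,0,0.3,0,1.5],
  [-0.1,0,0.3,0,1.5],
  [-0.1,0,0.3,0,1.5],
], grip_force=70)

```text
time_s: 9.7
tool_pos: [0.5443, 0.1398, 0.1387]
tool_rot: [3.141, -0.0, 1.454]
ft_force: [0.2, -0.4, 1.5]
grip_width: 0.0231
```

```bash
python3 st.py; python3 - <<'E'
from h import *
cv2.imwrite('pics/w7.png',bot.get_image('wrist')[:,:,::-1])
E
```

```text
[0.5443 0.1398 0.1387] [ 3.1411e+00 -1.0000e-04  1.4545e+00] [ 0.2 -0.4  1.5] [-0.03  0.12  0.03] 0.02314518210233117 9.7
grip [[-0.1584 -0.0006 -0.0113]]
knob [[ 0.0008 -0.0001 -0.0013]]
holder frame 0.0001 0.2102
```

View pics/w7.png

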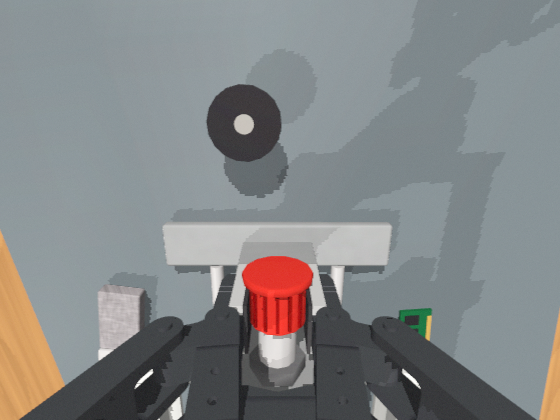

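>>> apply_moves([
  [0.2,0,0,0,1.5],
  [0.4,0,0,0,1.5],
  [0.6,0,0,0,1.5],
  [0.8,0,0,0,1.5],
  [1.0,0,0,0,1.5],
  [1.2,0,0,0,1.5],
  [1.3,0,0,0,1.5],
  [1.3,0,0,0,1.5],
])

```text
time_s: 10.55
tool_pos: [0.5454, 0.1491, 0.1387]
tool_rot: [-3.141, 0.008, 1.453]
ft_force: [-3.0, -9.8, 5.0]
grip_width: 0.0233
```

```bash
python3 st.py
```

```text
[0.5454 0.1491 0.1387] [-3.1413  0.0076  1.4529] [-3.  -9.8  5. ] [-1.46  0.38  0.08] 0.023297008746134718 10.55
grip [[-0.1678 -0.0004 -0.0101]]
knob [[-0.0086 -0.0001 -0.0013]]
holder frame 0.0001 0.2196
```

>>> apply_moves([
  [0.2,0,0,0,1.5],
  [0.4,0,0,0,1.5],
  [0.6,0,0,0,1.5],
  [0.8,0,0,0,1.5],
  [0.8,0,0,0,1.5],
  [0.8,0,0,0,1.5],
])

```text
time_s: 11.15
tool_pos: [0.5457, 0.1526, 0.1387]
tool_rot: [-3.14, 0.016, 1.451]
ft_force: [-5.4, -20.0, 6.6]
grip_width: 0.023
```

```bash
python3 st.py
```

```text
[0.5457 0.1526 0.1387] [-3.1403  0.0163  1.4506] [ -5.4 -20.    6.6] [-3.02  0.73  0.13] 0.02304866205456636 11.15
grip [[-1.715e-01  1.000e-04 -8.500e-03]]
knob [[-0.0121  0.     -0.0011]]
holder frame 0.0001 0.2231
```

>>> apply_moves([
  [0,0,0,0,1.5],
  [0,0,0,0,1.5],
  [0,0,0,0,1.5],
  [0,0,0,0,1.5],
  [0,0,0,0,1.5],
])

```text
time_s: 11.65
tool_pos: [0.5457, 0.1526, 0.1387]
tool_rot: [-3.14, 0.016, 1.45]
ft_force: [-5.4, -20.5, 6.8]
grip_width: 0.0226
```

```bash
python3 st.py; python3 - <<'E'
from h import *
a=bot.get_image('wrist')[:,:,::-1];t=bot.get_image('side')[:,:,::-1]
cv2.imwrite('pics/w8.png',a)
cv2.imwrite('pics/s8.png',cv2.resize(t[130:300,240:390],None,fx=3.5,fy=3.5,interpolation=cv2.INTER_CUBIC))
cv2.imwrite('pics/t8.png',bot.get_image('top')[:,:,::-1])
E
python3 st.py
```

```text
[0.5457 0.1526 0.1387] [-3.1402  0.0161  1.4505] [ -5.4 -20.5   6.8] [-2.99  0.78  0.08] 0.022580882585413603 11.65
grip [[-1.714e-01  1.000e-04 -8.600e-03]]
knob [[-0.0121  0.     -0.0011]]
holder frame 0.0 0.2231
[0.5457 0.1526 0.1386] [-3.1402  0.0161  1.4505] [ -5.4 -20.3   6.7] [-2.95  0.73  0.16] 0.022794725203588904 11.8
grip [[-1.715e-01  1.000e-04 -8.600e-03]]
knob [[-0.0121  0.     -0.0012]]
holder frame 0.0 0.2231
```

View pics/w8.png

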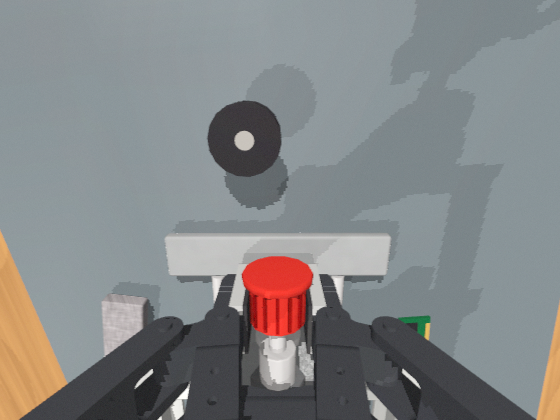

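View pics/s8.png

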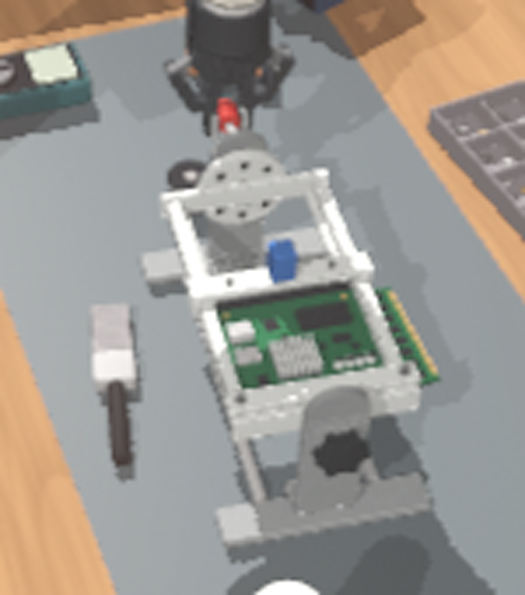

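View pics/t8.png

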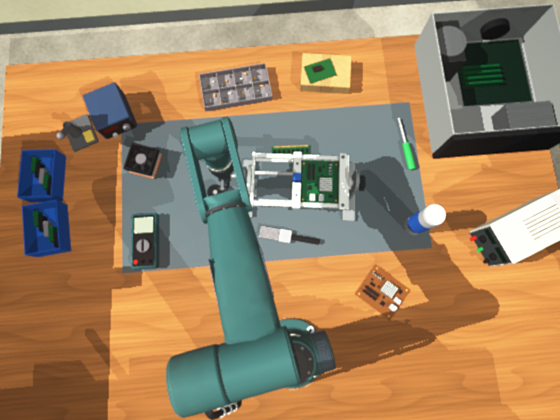

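```bash
python3 -c "
from rig import bot
print(bot.hand_in())"
```

```text
the job is handed in; nothing more can be done
None
```

The board is closed up between both jaws and the arm is holding the red plunger fully out. I handed the job in at about 11.8 s.

- **Jaw:** I gripped the blue block and slid the jaw about 40 mm until it stopped at holder y ≈ +10.6 mm, where about +10 was expected. It held there while the push rose from 7 to 22 N. I eased the load off before letting go, and later pictures show the board still held between the jaws.
- **Plunger:** I then gripped the red knob at 70 N and pulled. The tool moved 12.9 mm. The force reached about 20 N, well above the 12 N spring, so it is on the hard stop. Position and force stayed steady for 0.65 s before hand-in, and the bare rod shows between knob and barrel.
- **Frame and bench:** In the last side, top and wrist pictures the frame looks level and the bench items I could see are where they started. I judged this by eye and did not measure the frame angle.

My position estimates carry about 1–2 mm of uncertainty. No check failed or disagreed beyond that.

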